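# Take the glass lamp tube out of the activator and lay it in its rest

### The job

Switch off the cement-activator lamp by flipping its toggle over to the socket end, then, handling the thin glass tube gently (light grip, no knocks, no dropping), pull the tube out of its sprung socket and lay it across both notched blocks of the wooden rest, lengthwise, with the glass and not the plug end in the notches. Let go of it, and leave the switch off and the hammer, jar and shoe brush where they are.

Things in the scene. Friction and masses are not known exactly. Their poses are not given: they have to be found in the camera images.
- lamp: Cement-activator lamp, fixed to the bench: grey pan 310 x 100 mm (along its x, y), 16 mm high. Black socket head, 70 mm wide, 80 mm high, at x = 90 to 149 mm. Origin: under the middle of the pan, on the bench; z up. The tube lies along its x axis, plug in the head, 55 mm above the bench, and comes out towards -x. The switch stands on a plinth at the +y side, pivot at x = 30, y = 90 mm.
- end_support (a point): Middle of the top of the lamp's steel end support, 30 mm wide and 12 mm thick, at the lamp's x = -50 mm, 46 mm above the bench; the glass lies loose on it.
- socket_mouth (a point): Middle of the socket's mouth, on the tube axis, in the head's face that looks to the lamp's -x. The pocket is 28 mm deep. Two sprung rollers hold the plug: pulling it out takes about 10 to 15 N along the axis over the first 8 mm, then it slides free; it is clear after 25 mm.
- tube: Lamp tube, about 90 g, 178 mm long: two white glass tubes side by side, 38 mm wide (its y) and 18 mm high (its z), at x = -65 to 55 mm; a grey cap 44 mm wide, 26 mm high, x = 55 to 89; the plug, x = 89 to 113. Origin: on the axis, in the glass, 10 to 15 mm from the centre of mass; x towards the plug. At the start its axes are the lamp's and its origin lies 55 mm above the lamp's.
- grip_point (a point): Point on the tube's axis at its origin: a good place to grip across the 38 mm. The glass breaks if the fingers press on it with more than 55 N each (20 to 30 N holds it well against the rollers), or if it meets the rest or a bystander with more than 30 N. Let go more than about 10 mm above its support, it counts as dropped.
- switch (a joint): Toggle lever, rad: 0 = leaning to the lamp's -x (on), 1.0 = leaning to the lamp's +x, towards the socket end (off); upright at 0.5. Light friction, stays where it is left. It starts between 0 and 0.15 and counts as off above 0.85.
- switch_tip (a point): Centre of the black ball, 26 mm across, at the end of the toggle: 60 mm from the pivot, which lies 38 mm above the bench; the ball travels 58 mm along the lamp's x, at 91 to 98 mm above the bench. The lever below it is a rod 10 mm thick.
- rest: Pale wooden rest, fixed to the bench: board 150 x 110 mm (along its x, y), 12 mm thick, with two notched blocks 14 mm thick across it at x = +38 and -38 mm, 62 mm of free space between them. Origin: under the board's middle, on the bench; z up. The tube is to lie along its x, either way round.
- rest_seat (a point): Where the tube's axis lies when it is in both notches, midway between the blocks, 49 mm above the bench. Each notch opens upwards: 46 mm wide at its flat floor, 40 mm above the bench, and 62 mm wide at the top, 63 mm above the bench. The tube's origin must end within 16 mm of this point along the rest's x, so that glass, not cap, is in both notches.
- hammer: Bystander: hammer lying on the bench, wooden handle. Do not disturb.
- jar: Bystander: jar 64 mm across and 90 mm high with a steel cap. Do not disturb.
- brush: Bystander: shoe brush 170 x 55 mm, 54 mm high, wooden back over dark bristles. Do not disturb.
Not all that is in view belongs to the job. There is more than one size of the tube; the job needs the smaller. There is more than one size of the rest; the one meant has the size given above.

How it is judged:
On the way, in this order (a step that is already met when the one before it is completed fails the run):
1. the toggle is over to the socket end (off, above 0.85 rad) with the tube still in its socket (value of joint switch above 0.85 rad and x of tube in the frame of lamp above -0.006 m), for 0.2 s.
2. the tube is out of the socket (more than 26 mm back along the lamp, or lifted clear) ((x of tube in the frame of lamp below -0.026 m or z of tube in the frame of lamp above 0.11 m)), for 0.1 s.
At the end, for the whole second after the job is handed in: The tube lies at rest and released in both notches of the rest: its origin within 16 mm of the rest's middle along the rest's x and 8 mm across it, its axis 44 to 54 mm above the rest's underside, along the rest's x within 0.13 rad (either way round); the toggle is off (above 0.85 rad) (x of tube in the frame of rest between -0.016 and 0.016 m and y of tube in the frame of rest between -0.008 and 0.008 m and z of tube in the frame of rest between 0.044 and 0.054 m and angle between the x axis of tube and the x axis of rest, either way round below 0.13 rad and value of joint switch above 0.85 rad and linear speed of tube below 0.02 m/s and contact force between the fingers and tube below 0.1 N); the robot touches nothing.
It fails at once if the switch still on (below 0.85 rad) when the tube has been drawn more than 6 mm from its seat (value of joint switch below 0.85 rad and x of tube in the frame of lamp below -0.006 m).
It fails at once if the fingers press on the glass tube with more than 110 N in all (55 N each) (contact force between the fingers and tube above 110 N).
It fails at once if the tube is let fall: it moves faster than 0.45 m/s with no finger on it (contact force between the fingers and tube below 0.1 N and linear speed of tube above 0.45 m/s).
It fails at once if the tube meets the rest or a bystander with more than 30 N (contact force between tube and rest above 30 N or contact force between tube and hammer above 30 N or contact force between tube and jar above 30 N or contact force between tube and brush above 30 N).
It fails at once if a bystander (hammer, jar or brush) is moved more than 20 mm (distance of any of hammer, jar, brush from where it was at the start of the episode above 0.02 m).
It also fails if it takes over 48 s, if anything falls off the work surface, if the arm or the gripper's body presses on something with over 40 N, if the wrist force passes 120 N, or if a joint passes its speed limit or range.

### The arm

A 7-joint arm with a two-finger parallel gripper is mounted at the origin on the work surface. World frame = base frame: x ahead of the robot, y to its left, z up, the work surface at z = 0. Lengths are in m, angles in rad, forces in N, time in s.
With the tool pointing down it reaches from about 0.35 to 0.9 m from the base axis. Payload 19.9 kg.
Tool frame: the origin (TCP) lies at the centre of the arm's flange, where the gripper is bolted on; the fingertips stand 199 mm ahead of it and the grasp point (between the pads) lies 180 mm ahead of it; z points along the fingers, y is the line along which they close (so a half turn about z gives the same grasp; the last joint's range is limited). The gripper opens to 94 mm and grips with 3 to 60 N. Pads are 16 mm wide; open, the fingers measure 119 mm over their backs; the gripper's body (75 mm by 177 mm) begins 78 mm behind the grasp point.
Start: joints at [1.06, 0.417, -0.01, 1.614, 0.005, 1.111, -0.053], TCP at [0.283, -0.557, 0.405] pointing down, gripper open.
Joint ranges: [-2.81, 2.81], [-0.39, 2.02], [-1.27, 1.25], [0.06, 2.57], [-1.19, 4.33], [0.19, 2], [-2.82, 2.82]. Speed limits (rad/s): [1.89, 1.89, 2.39, 2.39, 3.01, 3.01, 3.01].

### API

Orientations are given as a unit quaternion [x, y, z, w].
In Python, from bench import manip gives the robot as it stands.
- The arm moves only by the tool play_rows, never from a script. Its argument "steps" is a list of rows, each a list of 7 numbers: the shift along the tool's x, y, z scaled (see below), then the turn, a rotation vector about the tool's x, y, z scaled (see below), then the closure, from -1 (fully open) to 1 (shut). A call has 1 to 20 rows; each row shifts and turns the commanded pose from where the row before left it, along the tool's axes as they then stand; what a row does not reach is not made up. The controller multiplies each number of a shift by 0.15 m and each number of a turn by 180 degrees. A row lasts 1/8 s, in which the tool goes at most 62.5 mm and 10.7 degrees, less where a joint would pass 70% of its speed; a pose out of reach is approached as far as the arm can. A call with a number of a shift or a turn outside -1 to 1 is refused whole. A call with a gripper value outside its range is refused whole. The fingers move at their own pace and stop on an object; "grip_force" is the grip in N (left out, the last holds). Time passes only in rows, so rows that do not move let the fingers close. It gives the time, the measured TCP pose, the force, the opening and the grip force at its end, in the units of the state.
- manip.state(): the state, without advancing time (a new reading comes with each control period).
- manip.get_image(name): name is "scene" or "side" or "wrist"; returns (picture, depth): 420x560x3 uint8, red, green, blue; 420x560 float32, m along the optical axis (not along the pixel's ray), 0 where there is no reading.
- manip.get_calibration(name): a dict with "mtx" (3x3 intrinsics, pixels), "xyz" and "rotation" of the camera in the world. Camera axes: x right, y down, z forward; pixel columns grow to the right and rows downward; lengths in m; the calibration is good to about 2 mm. A picture is of the moment at which its call begins: read the wrist's pose just before it. get_calibration takes no time and is no camera call; for the wrist camera it gives the pose at the moment of the call.
- manip.close_job(): hands the job in; it is judged then, once.
Trained networks look in the newest picture that a camera, given by its name, has taken for a name from the list of things; names that differ only in an ending like _2 or _b are one class to them, and where a whole thing is asked for, a point or a joint stands for the part that bears it (a point fixed in the world has none). Each returns a list of dicts, best first, with "p" (0 to 1); they miss things now and then, are a little off and sometimes report something else, mostly with a low value. They report only what shows in the picture. A call takes as long as a camera call. They do not tell look-alikes from the thing itself.
- manip.recognise(camera, target): "bbox" ([centre column, centre row, width, height] in pixels, round what is visible of it).
The state is a dict: "t": time; "joint_positions": joint angles; "joint_velocities": joint speeds; "tau": joint torques, N m; "position": TCP position; "tcp_rot": TCP orientation; "ft_force": force on the tool from outside, world axes, zero at the start; "torque": the same for the moment, N m; "gripper_width": finger opening in m; "gripper_force": force on a finger pad.
Only numpy, scipy, OpenCV 4.12 (cv2) and the standard library are available. Lean on these libraries where they do the work, as an engineer would, in place of code of your own. Each camera call takes 0.05 s, during which the arm holds its last target. There are 200 camera calls.

## Working session

There is one attempt and no reset: what is moved stays moved. The work goes in short steps, Python scripts to look and compute and a tool call to move; the robot and the scene stay as the last step left them, time stands still between calls to the robot, and variables do not carry over. Pictures are saved under pics/ and viewed, at most 10 in all, crops included, and the job is handed in when it is done.

Besides the shell and the picture viewer there is one more tool, called after "Emit:" as name(argument=value, ...) on one line, values as JSON. play_rows: Moves the arm, as the interface text tells. Shifts and turns lie within -1 to 1; 1 stands for 0.15 m of shift or 180 degrees of turn. Its arguments: {"type":"object","properties":{"steps":{"type":"array"},"grip_force":{"type":"number"}},"required":["steps"]}

```bash
mkdir -p pics; cat > h.py <<'E'
import numpy as np, cv2
from bench import manip
from scipy.spatial.transform import Rotation as R
def cal(n):
    c=manip.get_calibration(n); r=np.array(c["rotation"],float)
    r=r if r.shape==(3,3) else R.from_quat(r).as_matrix()
    return np.array(c["mtx"]),np.array(c["xyz"]),r
def cloud(n):
    k,t,r=cal(n); im,d=manip.get_image(n)
    v,u=np.mgrid[:420,:560]
    p=np.stack([(u-k[0,2])/k[0,0]*d,(v-k[1,2])/k[1,1]*d,d],-1)@r.T+t
    p[d==0]=np.nan
    return im,p
E
python3 - <<'E'
from h import *
s=manip.state(); print(s["t"],s["position"],s["tcp_rot"])
ims=[]
for n in ("scene","side"):
    im,p=cloud(n); np.savez(f"{n}.npz",im=im,p=p); cv2.imwrite(f"pics/{n}0.png",im[...,::-1])
    print(n,cal(n)[1])
    for q in ("lamp","end_support","socket_mouth","tube","switch_tip","rest","hammer","jar","brush"):
        for o in manip.recognise(n,q):
            b=o["bbox"]; c,r=int(b[0]),int(b[1]); print(q,np.round(b),round(o["p"],2),p[min(r,419),min(c,559)].round(3))
E
```

```text
0.0 [ 0.28289526 -0.55715372  0.40401107] [ 9.72529617e-01  2.32778309e-01 -1.99389868e-04 -6.03142632e-04]
scene [ 0.93286402 -0.29571191  0.84133202]
lamp [151. 297. 109. 135.] 0.79 [ 0.527 -0.24   0.062]
lamp [178. 262.   9.  24.] 0.34 [ 0.519 -0.161  0.093]
end_support [153. 300. 111. 133.] 0.95 [ 0.538 -0.242  0.063]
socket_mouth [154. 299. 107. 134.] 0.72 [ 0.536 -0.241  0.062]
tube [141. 289.  46.  62.] 0.9 [ 0.474 -0.244  0.018]
tube [197. 201.  56.  70.] 0.87 [ 0.377 -0.009  0.025]
switch_tip [177. 265.  16.  26.] 0.75 [ 0.516 -0.162  0.078]
switch_tip [152. 300. 113. 135.] 0.42 [ 0.535 -0.242  0.064]
rest [363. 144.  77.  69.] 0.73 [0.57  0.39  0.083]
rest [297. 187.  70.  63.] 0.63 [0.516 0.202 0.018]
hammer [377. 237.  92.  72.] 0.63 [0.754 0.227 0.027]
jar [302. 315.  36.  40.] 0.97 [ 0.775 -0.06   0.091]
brush [226. 382.  91.  74.] 0.85 [ 0.756 -0.237  0.054]
side [ 0.51571194 -0.66959443  0.87289047]
lamp [254. 351. 174. 112.] 0.83 [ 0.489 -0.244  0.059]
end_support [251. 348. 169. 113.] 0.7 [ 0.483 -0.238  0.059]
socket_mouth [252. 350. 174. 114.] 0.97 [ 0.484 -0.243  0.061]
socket_mouth [384. 263.  38.  48.] 0.39 [ 0.754 -0.064  0.075]
tube [260. 355.  90.  37.] 0.93 [ 0.498 -0.254  0.063]
tube [199. 264. 112.  32.] 0.7 [ 0.369 -0.018  0.028]
switch_tip [268. 304.  20.  24.] 0.5 [ 0.514 -0.169  0.098]
rest [271. 132.  78.  58.] 0.9 [0.536 0.458 0.014]
rest [266. 194.  68.  47.] 0.66 [0.515 0.212 0.01 ]
hammer [360. 191.  34.  75.] 0.88 [0.749 0.195 0.027]
hammer [398. 352.  35.  89.] 0.34 [ 0.75  -0.251  0.055]
jar [385. 263.  35.  47.] 0.72 [ 0.756 -0.064  0.075]
brush [396. 353.  36.  92.] 0.86 [ 0.746 -0.253  0.055]
```

View pics/scene0.png

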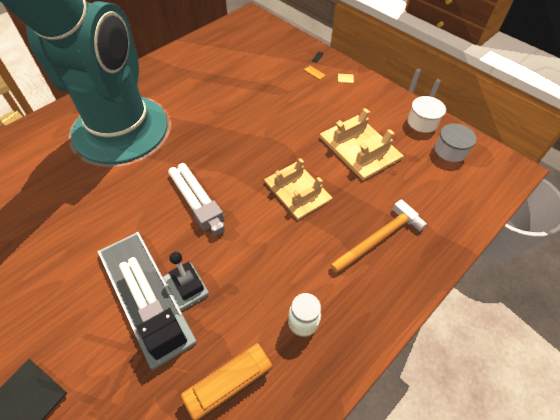

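View pics/side0.png

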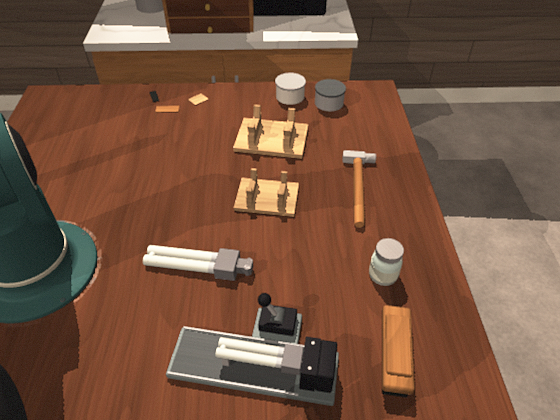

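The scene holds two tubes. One is in the lamp (scene 145,290; side 260,355), and a longer loose one lies on the bench (scene 197,200; side 199,263). The one in the lamp is the one meant. There are also two rests, a smaller (scene 297,187; side 266,196) and a larger (scene 362,145; side 271,137). I'll measure both boards against 150 x 110 mm and confirm in a crop.

```bash
python3 - <<'E'
from h import *
D={n:np.load(n+".npz") for n in("scene","side")}
def rect(name,box,z0,z1):
    for n in ("scene","side","both"):
        P=np.concatenate([D[m]["p"].reshape(-1,3) for m in (("scene","side") if n=="both" else (n,))])
        x0,x1,y0,y1=box
        q=P[(P[:,0]>x0)&(P[:,0]<x1)&(P[:,1]>y0)&(P[:,1]<y1)&(P[:,2]>z0)&(P[:,2]<z1)]
        (c,s,a)=cv2.minAreaRect((q[:,:2]*1000).astype(np.float32)); print(name,n,len(q),np.round(c,1),np.round(s,1),round(a,1),"zmed",np.median(q[:,2]).round(4))
rect("restA board",(.4,.62,.1,.3),.008,.016)
rect("restA blk",(.4,.62,.1,.3),.03,.08)
rect("restB board",(.4,.68,.32,.56),.008,.016)
rect("pan",(.3,.7,-.36,-.1),.006,.022)
rect("all lamp hi",(.3,.7,-.36,-.19),.07,.09)
rect("tubehi",(.3,.64,-.36,-.19),.05,.068)
rect("ball",(.45,.6,-.22,-.1),.088,.12)
rect("loose",(.25,.5,-.1,.08),.008,.06)
for n in D: 
  p=D[n]["p"]; print(n,"bench z",np.median(p[330:360,60:90,2]) if n=="scene" else np.median(p[210:230,100:130,2]))
s=D["scene"]["im"];
a=cv2.resize(s[110:230,250:410],(640,480),interpolation=3)
cv2.imwrite("pics/rests.png",a[...,::-1])
b=cv2.resize(D["side"]["im"][280:405,160:345],(740,500),interpolation=3); cv2.imwrite("pics/lamp.png",b[...,::-1])
E
```

```text
restA board scene 1278 [517.5 204.5] [110.9 152.9] 80.5 zmed 0.0132
restA board side 1484 [517.8 203.1] [115.7 150. ] 80.3 zmed 0.0116
restA board both 2762 [517.1 203.3] [115.7 152.8] 80.3 zmed 0.0124
restA blk scene 559 [517.2 204.3] [85.4 93.3] 79.9 zmed 0.042
restA blk side 414 [518.  204.2] [89.5 90.3] 80.7 zmed 0.042
restA blk both 973 [517.3 204.3] [89.5 93.8] 80.7 zmed 0.042
restB board scene 506 [534.8 441.4] [144.2 195.7] 78.7 zmed 0.015
restB board side 1259 [535.4 439.6] [149.3 193.5] 79.4 zmed 0.0141
restB board both 1765 [534.9 439.7] [149.3 195.3] 79.4 zmed 0.0144
pan scene 3989 [ 485.  -214.3] [179.9 324. ] 82.3 zmed 0.0169
pan side 5927 [ 492.4 -211.9] [172.  309.5] 78.3 zmed 0.0165
pan both 9916 [ 485.3 -214.9] [181.3 323.3] 81.8 zmed 0.0167
all lamp hi scene 1197 [ 587.1 -265.8] [70.1 89.2] 78.5 zmed 0.08
all lamp hi side 1311 [ 589.3 -267.1] [72.6 84.6] 78.1 zmed 0.0797
all lamp hi both 2508 [ 587.  -266.6] [72.6 89.4] 78.1 zmed 0.0798
tubehi scene 1222 [ 526.4 -249.8] [ 68.  215.4] 77.0 zmed 0.0626
tubehi side 1934 [ 526.8 -256.1] [ 56.8 215.8] 71.8 zmed 0.062
tubehi both 3156 [ 525.6 -253.6] [ 72.4 215.3] 77.9 zmed 0.0623
ball scene 124 [ 509.4 -157.4] [23.2 23.6] 17.3 zmed 0.101
ball side 152 [ 508.1 -159.6] [23.4 24.8] 43.4 zmed 0.1001
ball both 276 [ 508.1 -159. ] [25.3 24.9] 89.5 zmed 0.1003
loose scene 1568 [364.9  -2.4] [ 60.3 240.4] 78.5 zmed 0.0275
loose side 2300 [364.3  -2.9] [ 60.9 240.9] 77.4 zmed 0.025
loose both 3868 [364.4  -3.5] [ 62.6 240.9] 78.5 zmed 0.0261
scene bench z nan
side bench z nan
```

View pics/rests.png

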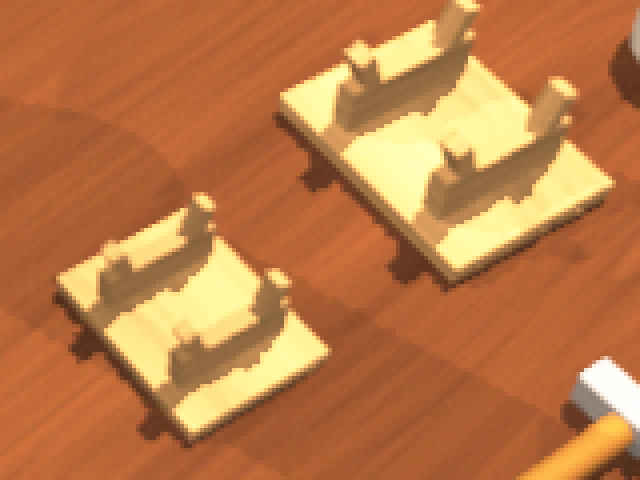

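View pics/lamp.png

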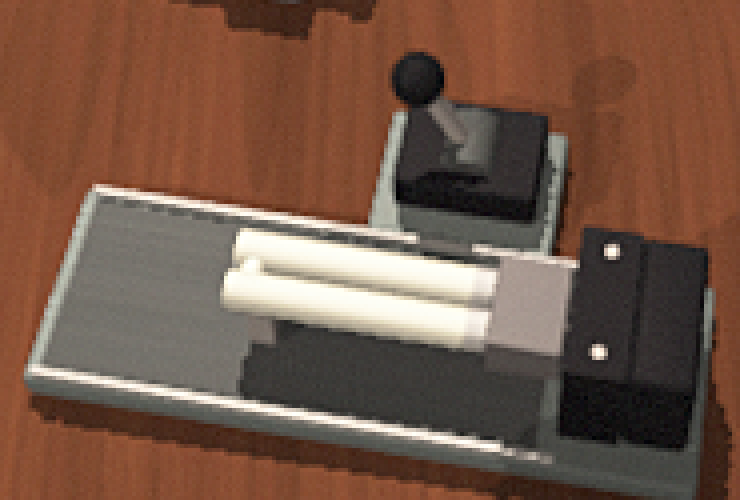

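The smaller rest measures about 152 x 111 mm, so it's the one meant. It is at the lower left of the crop, with its centre near (517, 204) mm. The lamp crop shows the tube seated and the toggle leaning to -x (on). Next I'll refine the lamp axis.

```bash
python3 - <<'E'
from h import *
for n in("scene","side"):
    D=np.load(n+".npz"); p=D["p"]; im=D["im"].astype(int); mn,mx=im.min(-1),im.max(-1)
    reg=(p[...,0]>.3)&(p[...,0]<.68)&(p[...,1]>-.36)&(p[...,1]<-.12)
    def go(lab,m):
        m=cv2.morphologyEx(m.astype(np.uint8),cv2.MORPH_OPEN,np.ones((2,2))); 
        k,l,st,_=cv2.connectedComponentsWithStats(m); m=l==1+np.argmax(st[1:,4])
        q=p[m]; c,s,a=cv2.minAreaRect((q[:,:2]*1000).astype(np.float32)); r,cc=np.nonzero(m)
        print(n,lab,len(q),np.round(c,1),np.round(s,1),round(a,1),"z",np.percentile(q[:,2],[5,50,95]).round(4)); return q
    q=go("glass",reg&(mn>150)&(p[...,2]>.05)&(p[...,2]<.075))
    go("headtop",reg&(mx<70)&(p[...,2]>.076)&(p[...,2]<.084))
    go("cap",reg&(mn>90)&(mx<190)&(p[...,2]>.058)&(p[...,2]<.075))
    go("ball",reg&(p[...,1]>-.2)&(p[...,2]>.085)&(p[...,2]<.12))
    panr=reg&(p[...,2]>.012)&(p[...,2]<.02)
    # pan without plinth: lamp y<-0 half
    d=np.array([np.cos(-.207),np.sin(-.207)]); nn=np.array([-d[1],d[0]])
    q=p[panr][:,:2]*1000; u=q@d; v=q@nn
    print("pan u",np.percentile(u,[.5,1,2,98,99,99.5]).round(1),"v",np.percentile(v[u<430+0*u],[.5,1,2,98,99,99.5]).round(1), "headc",np.array([588,-266.5])@d,np.array([588,-266.5])@nn)
E
```

```text
scene glass 1167 [ 489.5 -245.9] [ 40.6 177. ] 79.2 z [nan nan nan]
scene headtop 1026 [ 603.1 -268.4] [69.2 56.8] 78.5 z [nan nan nan]
scene cap 30 [ 521.7 -156.7] [ 9.1 21.5] 38.1 z [0.0473 0.0613 0.0691]
scene ball 124 [ 488.4 -149.1] [25.8 67.8] 71.7 z [0.001  0.0994 0.1057]
pan u [371.7 373.1 376.7 677.6 678.6 679.2] v [-189.  -185.6 -184.5  -94.4  -90.7  -90.1] headc 630.2196914719028 -139.96210373190175
side glass 1148 [ 483.3 -246.5] [ 33.6 121.9] 75.4 z [nan nan nan]
side headtop 1175 [ 614.1 -253.1] [115.8  54.1] 70.6 z [nan nan nan]
side cap 426 [ 572.1 -258.4] [70.7 32.1] 53.0 z [nan nan nan]
side ball 150 [ 509.6 -133.1] [77.7 15.6] 82.2 z [nan nan nan]
pan u [372.2 373.3 375.5 676.3 678.2 679.1] v [-190.4 -190.2 -189.7  -94.3  -93.5  -91.9] headc 630.2196914719028 -139.96210373190175
```

Emit:
play_rows(steps=[[0,0,0,0,0,0.0539,1],[0,0,0,0,0,0.0539,1],[0,0,0,0,0,0.0539,1],[0,0,0,0,0,0.0539,1],[0.07,-0.29,0,0,0,0,1],[0.07,-0.29,0,0,0,0,1],[0.07,-0.29,0,0,0,0,1],[0.07,-0.29,0,0,0,0,1],[0.07,-0.29,0,0,0,0,1],[0.07,-0.29,0,0,0,0,1],[0.07,-0.29,0,0,0,0,1],[0.07,-0.29,0,0,0,0,1],[0.07,-0.29,0,0,0,0,1],[0.07,-0.29,0,0,0,0,1],[0,0,0,0,0,0,1],[0,0,0,0,0,0,1]], grip_force=20)

```text
t: 3.0
position: [0.4751, -0.1537, 0.4046]
tcp_rot: [0.995, -0.104, -0.0, 0.0]
ft_force: [-0.6, -0.9, 0.1]
gripper_width: 0.0008
gripper_force: 0.0
```

```bash
cat >> h.py <<'E'
d=np.array([np.cos(-.207),np.sin(-.207)]); nn=np.array([-d[1],d[0]]); O=np.array([.4855,-.2452])
def rep(o=O,ang=-.207):
    s=manip.state(); P=np.array(s["position"]); r=R.from_quat(s["tcp_rot"]).as_matrix()
    e=np.array([np.cos(ang),np.sin(ang)]); f=np.array([-e[1],e[0]])
    print("t",round(s["t"],2),"uv mm",((P[:2]-o)@e*1e3).round(1),((P[:2]-o)@f*1e3).round(1),"grasp z",(P[2]-.18)*1e3,"yaw-ang",np.degrees(np.arctan2(r[1,0],r[0,0])-ang).round(2),"tilt",r[:2,2].round(4),"w",s["gripper_width"],"gf",s["gripper_force"],"F",np.round(s["ft_force"],1))
E
python3 - <<'E'
from h import *
rep()
im,p=cloud("wrist"); cv2.imwrite("pics/w1.png",im[...,::-1]); np.savez("w1.npz",im=im,p=p)
D=p; reg=np.isfinite(p).all(-1)
m=reg&(p[...,2]>.085)&(p[...,2]<.115)
q=p[m]; u=(q[:,:2]-O)@d*1e3; v=(q[:,:2]-O)@nn*1e3
k=(abs(v-90)<40)&(abs(u-20)<60); print("ball",k.sum(),u[k].min() if k.any() else 0,u[k].max() if k.any() else 0,v[k].min() if k.any() else 0,v[k].max() if k.any() else 0)
E
```

```text
t 3.0 uv mm -28.9 87.4 grasp z 224.64977826949135 yaw-ang -0.04 tilt [-0.0001 -0.0002] w 0.0007722090803478058 gf 0.0 F [-0.6 -0.9  0.1]
ball 605 -6.5443389330548065 18.227761299518306 77.81783473819694 101.89908184071243
```

View pics/w1.png

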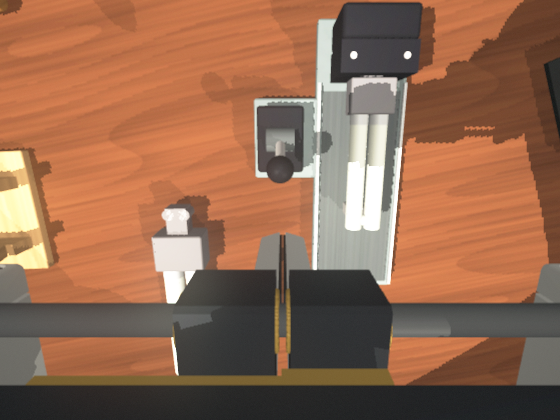

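The wrist view shows the ball at (280,170), leaning to -x, and the seated tube at (368,170). The ball agrees with the lamp frame, at u≈6, v≈90 mm.

Emit:
play_rows(steps=[[0,-0.015,0.165,0,0,0,1],[0,0,0.165,0,0,0,1],[0,0,0.165,0,0,0,1],[0,0,0.165,0,0,0,1],[0,0,0.165,0,0,0,1],[0,0,0,0,0,0,1],[0.055,0,0,0,0,0,1],[0.055,0,0,0,0,0,1],[0.055,0,0,0,0,0,1],[0.055,0,0,0,0,0,1],[0.055,0,0,0,0,0,1],[0.055,0,0,0,0,0,1],[0.055,0,0,0,0,0,1],[0.055,0,0,0,0,0,1],[0,0,0,0,0,0,1],[0,0,0,0,0,0,1]])

```text
t: 5.05
position: [0.5403, -0.1647, 0.2806]
tcp_rot: [0.995, -0.104, -0.001, -0.0]
ft_force: [-3.4, 0.1, -2.0]
gripper_width: 0.0004
gripper_force: 1.9
```

```bash
python3 - <<'E'
from h import *
rep()
for n in("scene","side"):
    im,p=cloud(n); q=p[np.isfinite(p).all(-1)&(im.max(-1)<70)&(p[...,2]>.085)&(p[...,2]<.11)]
    u=(q[:,:2]-O)@d*1e3; v=(q[:,:2]-O)@nn*1e3
    k=(abs(v-90)<16)&(abs(u-50)<40); print(n,"ball",k.sum(),np.percentile(u[k],[0,5,50,95,100]).round(1),np.percentile(v[k],[0,50,100]).round(1))
p=np.load("w1.npz")["p"]; im=np.load("w1.npz")["im"]
q=p[np.isfinite(p).all(-1)&(im.min(-1)>150)&(p[...,2]>.058)&(p[...,2]<.07)]
u=(q[:,:2]-O)@d*1e3; v=(q[:,:2]-O)@nn*1e3; k=(abs(v)<40)&(u<70)&(u>-90)
print("glass",k.sum(),np.percentile(u[k],[0,2,98,100]),np.percentile(v[k],[0,2,98,100]),"z",np.percentile(q[k,2],[50,90,98]))
for a,b in((-60,-30),(-30,10),(10,50)):
    j=k&(u>a)&(u<b); print(a,b,np.percentile(v[j],[2,98]).round(1))
E
```

```text
t 5.05 uv mm 37.1 90.1 grasp z 100.55472931246906 yaw-ang -0.03 tilt [-0.0012  0.0003] w 0.00044287031358990404 gf 1.9497893750667572 F [-3.4  0.1 -2. ]
scene ball 124 [41.1 51.8 63.  69.4 70.7] [ 78.8  90.6 103.5]
side ball 43 [63.2 64.  66.7 70.5 71.2] [78.9 86.4 99.5]
glass 3477 [-63.63159458 -60.47065669  53.79768215  55.83335699] [-18.05957828 -16.79912351  17.35583163  18.58662961] z [0.0617039  0.06314323 0.06378937]
-60 -30 [-16.8  17.5]
-30 10 [-16.9  17.5]
10 50 [-16.7  17.2]
```

The toggle is off, with the ball centre at u≈58 mm, and the tube sits straight on the lamp axis. Now over the tube with a partial opening, to stay clear of the plinth.

Emit:
play_rows(steps=[[-0.1,0,0,0,0,0,1],[-0.05,0,-0.1,0,0,0,1],[0,0,-0.2,0,0,0,1],[0,0,-0.2,0,0,0,1],[-0.02,0.1,0,0,0,0,-0.28],[-0.02,0.1,0,0,0,0,-0.28],[-0.02,0.1,0,0,0,0,-0.28],[-0.02,0.1,0,0,0,0,-0.28],[-0.02,0.1,0,0,0,0,-0.28],[0,0.1,0,0,0,0,-0.28],[0,0,0,0,0,0,-0.28],[0,0,0,0,0,0,-0.28]], grip_force=25)

```text
t: 6.65
position: [0.4854, -0.2446, 0.3558]
tcp_rot: [0.995, -0.103, -0.0, -0.0]
ft_force: [0.0, 0.4, 0.1]
gripper_width: 0.0599
gripper_force: 0.0
```

```bash
python3 - <<'E'
from h import *
rep()
E
```

```text
t 6.65 uv mm -0.3 0.6 grasp z 175.80966370721325 yaw-ang -0.0 tilt [-0.      0.0003] w 0.059896219746850686 gf 0.0 F [0.  0.4 0.1]
```

Emit:
play_rows(steps=[[0,0,0.115,0,0,0,-0.28],[0,0,0.115,0,0,0,-0.28],[0,0,0.115,0,0,0,-0.28],[0,0,0.115,0,0,0,-0.28],[0,0,0.115,0,0,0,-0.28],[0,0,0.115,0,0,0,-0.28],[0,0,0.115,0,0,0,-0.28],[0,0,0,0,0,0,-0.1],[0,0,0,0,0,0,0.05],[0,0,0,0,0,0,0.14],[0,0,0,0,0,0,0.2],[0,0,0,0,0,0,0.5],[0,0,0,0,0,0,1],[0,0,0,0,0,0,1]], grip_force=25)

```text
t: 8.4
position: [0.4853, -0.2451, 0.2356]
tcp_rot: [0.995, -0.104, 0.0, 0.0]
ft_force: [-1.0, 0.2, 6.3]
gripper_width: 0.0371
gripper_force: 25.0
```

```bash
python3 - <<'E'
from h import *
rep()
E
```

```text
t 8.4 uv mm -0.2 0.0 grasp z 55.56877881942948 yaw-ang -0.03 tilt [ 0.0006 -0.0003] w 0.03707677419289179 gf 25.0009748339653 F [-1.   0.2  6.3]
```

Emit:
play_rows(steps=[[-0.03,0,0,0,0,0,1],[-0.03,0,0,0,0,0,1],[-0.03,0,0,0,0,0,1],[-0.03,0,0,0,0,0,1],[-0.03,0,0,0,0,0,1],[-0.03,0,0,0,0,0,1],[-0.03,0,0,0,0,0,1],[-0.03,0,0,0,0,0,1],[-0.03,0,0,0,0,0,1],[0,0,-0.05,0,0,0,1],[0,0,-0.1,0,0,0,1],[0,0,-0.15,0,0,0,1],[0,0,-0.15,0,0,0,1],[0,0,-0.15,0,0,0,1],[0,0,-0.15,0,0,0,1],[0,0,-0.1,0,0,0,1],[0,0,-0.05,0,0,0,1],[0,0,0,0,0,0,1]])

```text
t: 10.65
position: [0.4455, -0.2366, 0.3702]
tcp_rot: [0.995, -0.104, 0.0, 0.0]
ft_force: [0.1, -0.1, -0.8]
gripper_width: 0.0371
gripper_force: 25.0
```

```bash
python3 - <<'E'
from h import *
rep(); rep(np.array([.5175,.2042]),np.radians(-9.6))
im,p=cloud("wrist"); cv2.imwrite("pics/w2.png",im[...,::-1]); np.savez("w2.npz",im=im,p=p)
s=manip.state(); P=np.array(s["position"]); r=R.from_quat(s["tcp_rot"]).as_matrix()
q=(p-P)@r*1e3
m=np.isfinite(q).all(-1)&(im.min(-1)>140)&(abs(q[...,2]-172)<15)&(abs(q[...,1])<30)&(abs(q[...,0])<120)
t=q[m]; print(len(t),"x",np.percentile(t[:,0],[0,2,98,100]).round(1))
for a in range(-60,70,20):
    k=(t[:,0]>a)&(t[:,0]<a+20)
    if k.sum()>20: print(a,k.sum(),np.percentile(t[k,1],[2,98]).round(1),"z(min=top)",np.percentile(t[k,2],[3,10,50]).round(1))
# rest from side+scene with clean masks
for n in("scene","side"):
    D=np.load(n+".npz"); p=D["p"]
    for lab,z0,z1 in(("board",.009,.015),("floor",.036,.044),("posts",.048,.066)):
        q=p[np.isfinite(p).all(-1)&(p[...,2]>z0)&(p[...,2]<z1)]; q=q[(abs(q[:,0]-.517)<.1)&(abs(q[:,1]-.204)<.08)]
        c,sz,a=cv2.minAreaRect((q[:,:2]*1e3).astype(np.float32)); print(n,lab,len(q),np.round(c,1),np.round(sz,1),round(a,2),np.median(q[:,2]).round(4))
E
```

```text
t 10.65 uv mm -40.9 0.2 grasp z 190.24055575817727 yaw-ang -0.03 tilt [ 0.0001 -0.0001] w 0.037129554190994445 gf 24.99981790781021 F [ 0.1 -0.1 -0.8]
t 10.65 uv mm 2.5 -446.7 grasp z 190.24055575817727 yaw-ang -2.29 tilt [ 0.0001 -0.0001] w 0.037129554190994445 gf 24.99981790781021 F [ 0.1 -0.1 -0.8]
19541 x [-64.  -58.1 110.3 114. ]
-60 1620 [-17.8  17. ] z(min=top) [171.3 171.8 173.2]
-40 126 [-19.3  18. ] z(min=top) [172.7 173.  175.8]
-20 2158 [-18.2  17.2] z(min=top) [171.6 172.2 173.5]
0 2360 [-18.8  17. ] z(min=top) [171.6 172.3 173.6]
20 2544 [-18.   17.5] z(min=top) [171.9 172.4 173.8]
40 2289 [-17.9  17.9] z(min=top) [168.7 172.  173.6]
60 3640 [-21.1  20.5] z(min=top) [167.6 168.  168.8]
scene board 1141 [517.5 204.5] [110.9 152.9] 80.52 0.013
scene floor 273 [517.5 203.9] [84.6 91.6] 79.92 0.0409
scene posts 173 [517.2 205. ] [80.6 92.7] 80.21 0.0598
side board 1371 [517.4 202. ] [113.5 149.9] 80.43 0.0117
side floor 194 [518.1 204.2] [89.5 90. ] 80.72 0.0395
side posts 157 [517.8 202.6] [84.5 90.3] 80.8 0.0585
```

View pics/w2.png

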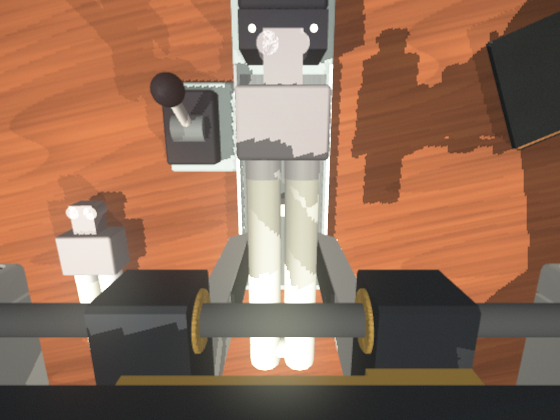

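The tube is out of the socket, held level and centred, with its origin at tool x≈0.5 mm. The toggle leans to the socket end (ball at 168,90). Now over to the rest.

Emit:
play_rows(steps=[[0,0,0,0,0,-0.0128,1],[-0.02,-0.14,0,0,0,0,1],[0,-0.25,0,0,0,0,1],[0,-0.3,0,0,0,0,1],[0,-0.3,0,0,0,0,1],[0,-0.3,0,0,0,0,1],[0,-0.3,0,0,0,0,1],[0,-0.3,0,0,0,0,1],[0,-0.3,0,0,0,0,1],[0,-0.3,0,0,0,0,1],[0,-0.25,0,0,0,0,1],[0,-0.14,0,0,0,0,1],[0,-0.1,0,0,0,0,1],[0,0,0,0,0,0,1],[0,0,0,0,0,0,1]])

```text
t: 12.58
position: [0.517, 0.2037, 0.3699]
tcp_rot: [0.996, -0.084, -0.0, 0.0]
ft_force: [0.0, 0.0, -2.0]
gripper_width: 0.037
gripper_force: 25.0
```

```bash
python3 - <<'E'
from h import *
A=np.radians(-9.6); o=np.array([.5175,.2042]); rep(o,A)
e=np.array([np.cos(A),np.sin(A)]); f=np.array([-e[1],e[0]])
im,p=cloud("wrist"); cv2.imwrite("pics/w3.png",im[...,::-1])
g=np.isfinite(p).all(-1)
u=(p[...,:2]-o)@e*1e3; v=(p[...,:2]-o)@f*1e3
for lab,z0,z1 in(("board",.009,.015),("floor",.036,.044),("tops",.058,.067)):
    k=g&(p[...,2]>z0)&(p[...,2]<z1)&(abs(u)<110)&(abs(v)<90)
    print(lab,k.sum(),"u",np.percentile(u[k],[0,1,99,100]).round(1),"v",np.percentile(v[k],[0,1,50,99,100]).round(1))
k=g&(p[...,2]>.058)&(p[...,2]<.067)&(abs(u)<60)&(abs(v)<60)
for sgn in(1,-1):
    for sv in(1,-1):
        j=k&(u*sgn>0)&(v*sv>0)
        if j.sum(): print(sgn,sv,j.sum(),"u",u[j].min().round(1),u[j].max().round(1),"v",v[j].min().round(1),v[j].max().round(1))
E
```

```text
t 12.57 uv mm -0.4 -0.6 grasp z 189.91856632172522 yaw-ang -0.04 tilt [-0.0005 -0.0005] w 0.037035991741588 gf 24.999538958072662 F [ 0.  0. -2.]
board 2360 u [-71.8 -64.4  74.1  77. ] v [-55.1 -54.6  -0.   54.5  55. ]
floor 127 u [-43.  -42.8  40.1  40.3] v [-41.8 -41.7  -1.1  41.6  41.6]
tops 137 u [-28.7  33.   43.2  43.3] v [-40.7 -40.4  34.8  40.6  40.7]
1 1 84 u 33.0 43.3 v 33.7 40.7
1 -1 52 u 33.0 43.0 v -40.7 -35.8
-1 1 1 u -28.7 -28.7 v 39.1 39.1
```

View pics/w3.png

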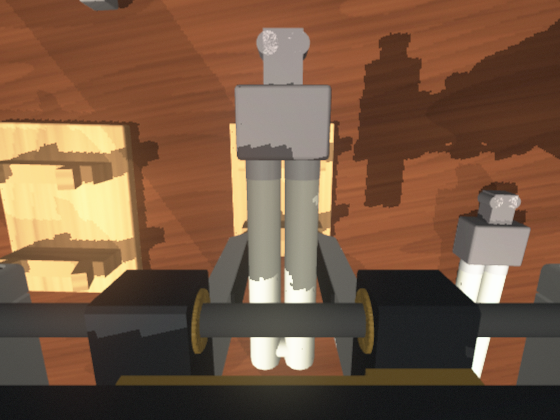

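Emit:
play_rows(steps=[[0.01,-0.004,0.1,0,0,0,1],[0,0,0.2,0,0,0,1],[0,0,0.2,0,0,0,1],[0,0,0.15,0,0,0,1],[0,0,0.1,0,0,0,1],[0,0,0.05,0,0,0,1],[0,0,0.03,0,0,0,1],[0,0,0.03,0,0,0,1],[0,0,0.03,0,0,0,1],[0,0,0.02,0,0,0,1],[0,0,0.01,0,0,0,1],[0,0,0.01,0,0,0,1],[0,0,0,0,0,0,1],[0,0,0,0,0,0,1]])

```text
t: 14.38
position: [0.5186, 0.205, 0.2307]
tcp_rot: [0.997, -0.084, -0.0, -0.0]
ft_force: [0.6, 0.4, -1.5]
gripper_width: 0.0374
gripper_force: 25.0
```

```bash
python3 - <<'E'
from h import *
rep(np.array([.5175,.2042]),np.radians(-9.6))
E
```

```text
t 14.38 uv mm 0.9 0.9 grasp z 50.70230599364925 yaw-ang 0.01 tilt [-0.      0.0001] w 0.03743048898576984 gf 24.999573826789856 F [ 0.6  0.4 -1.5]
```

Emit:
play_rows(steps=[[0,0,0.004,0,0,0,1],[0,0,0.003,0,0,0,1],[0,0,0,0,0,0,0.15],[0,0,0,0,0,0,0.1],[0,0,0,0,0,0,0],[0,0,0,0,0,0,-0.15],[0,0,0,0,0,0,-0.28],[0,0,0,0,0,0,-0.28],[0,0,-0.05,0,0,0,-0.28],[0,0,-0.1,0,0,0,-0.28],[0,0,-0.2,0,0,0,-0.28],[0,0,-0.2,0,0,0,-0.28],[0,0,-0.2,0,0,0,-0.28],[0,0,-0.2,0,0,0,-0.28],[-0.2,0,-0.1,0,0,0,-0.28],[-0.2,0,0,0,0,0,-0.28],[0,0,0,0,0,0,-0.28],[0,0,0,0,0,0,-0.28]])

```text
t: 16.62
position: [0.4598, 0.2148, 0.3878]
tcp_rot: [0.996, -0.084, 0.0, -0.0]
ft_force: [0.3, 0.1, -0.2]
gripper_width: 0.0599
gripper_force: 0.0
```

```bash
python3 - <<'E'
from h import *
A=np.radians(-9.6); o=np.array([.5175,.2042]); rep(o,A)
e=np.array([np.cos(A),np.sin(A)]); f=np.array([-e[1],e[0]])
for n in("wrist","side"):
    im,p=cloud(n); cv2.imwrite(f"pics/{n}4.png",im[...,::-1])
    u=(p[...,:2]-o)@e*1e3; v=(p[...,:2]-o)@f*1e3
    k=np.isfinite(p).all(-1)&(p[...,2]>.05)&(p[...,2]<.075)&(im.min(-1)>120)&(abs(v)<30)&(abs(u)<130)&(im.max(-1).astype(int)-im.min(-1)<70)
    print(n,k.sum(),"u",np.percentile(u[k],[0,1,99,100]).round(1))
    for a in range(-60,60,30):
        j=k&(u>a)&(u<a+30)
        if j.sum()>20: print(a,j.sum(),"v",np.percentile(v[j],[1,99]).round(1),"ztop",np.percentile(p[j][:,2],[50,95]).round(4))
    k=np.isfinite(p).all(-1)&(p[...,2]>.088)&(p[...,2]<.11)&(im.max(-1)<90)
    uu=(p[...,:2]-O)@d*1e3; vv=(p[...,:2]-O)@nn*1e3; j=k&(abs(vv-90)<20)&(abs(uu-30)<60)
    if j.any(): print("ball u",uu[j].min(),uu[j].max())
E
```

```text
t 16.62 uv mm -58.7 0.8 grasp z 207.8462483783578 yaw-ang -0.0 tilt [0.001  0.0003] w 0.059942363278033026 gf 0.0 F [ 0.3  0.1 -0.2]
wrist 6632 u [-62.6 -60.1 111.9 114.7]
-60 932 v [-15.5  19.1] ztop [0.0559 0.0577]
-30 983 v [-16.1  19.6] ztop [0.056  0.0577]
0 1101 v [-16.9  19.3] ztop [0.0559 0.0578]
30 1252 v [-16.6  19.9] ztop [0.0565 0.0614]
side 704 u [-63.6 -61.1 110.7 113.5]
-60 119 v [-18.3  17.3] ztop [0.0558 0.0591]
-30 129 v [-19.   14.1] ztop [0.0554 0.0592]
0 131 v [-18.6  15.5] ztop [0.0556 0.0587]
30 128 v [-19.3  23. ] ztop [0.0566 0.0616]
ball u 46.51043372656797 71.26467164544941
```

View pics/side4.png

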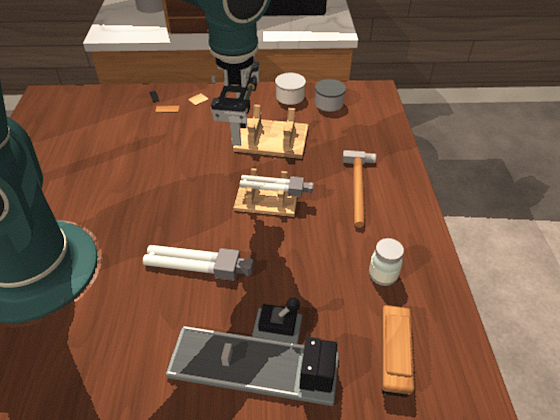

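The tube lies level in both notches (side 275,185), within 2 mm of centre, and the gripper is clear. The toggle is off (ball at 292,304), and the hammer, jar and brush have not moved.

```bash
python3 -c "
from bench import manip
print(manip.close_job())"
```

```text
the job is handed in; nothing more can be done
None
```

The job is handed in, though no verdict came back: the last pictures show the lamp switched off, the tube released and lying level in both notches within about 2 mm of centre, and the hammer, jar and brush where they were.

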